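# Roll a steel tube into a V-block and hold it down

### The job

Using the fingertips or the outside of the fingers, roll the loose steel tube along the bench, up the short ramp and into the V-block; then push it endwise along the V until its end is fully home against the stop plate, and finally tip the hold-down arm over so that its pad rests on the tube. Do not pick the tube up or carry it, leave the other things on the bench standing where they are, and finish clear of everything.

Things in the scene. Friction and masses are not known exactly. Their poses are not given: they have to be found in the camera images.
- tube: Loose straight welded stainless tube, 40 mm outside diameter, 120 mm long, 0.19 to 0.3 kg, with blue plastic plugs sunk in its ends. Origin on its axis, half-way along; its y axis runs along the tube, toward the stop plate's side. It lies on the bench (axis 20 mm up) in front of the ramp, nearly parallel to the V (within 0.1 rad), and rolls freely.
- seam (a point): Point on the dark weld seam that runs along the outside of the tube, half-way along it, 20 mm from the tube's axis. The seam is on top at the start and goes round as the tube rolls.
- tube_end (a point): Centre of the tube's end face that is turned to the stop plate, on the tube's axis, 60 mm from its middle along its y axis.
- v_block: Aluminium V-block fixed to the bench, 100 mm long (y -50 to +50 mm). Origin on the bench below the V's bottom line, half-way along; x = the way the tube rolls in, y = along the V to the stop plate. A ramp rises from the bench at x = -50 mm to a crown 10 mm high at x = -17 to -15; behind it the 120-degree V (bottom x = 0, z = 1.5), then an upright wall at x = 22 to 40, 43 mm high; foot to x = 68.
- seat (a point): Point of the V-block where the axis of a seated tube runs, half-way along the block (x = 0, y = 0, z = 24.6 mm in its frame). Axes as the V-block's. The V is open at its -y end, where a tube that is home sticks out by 20 mm.
- stop_face (a point): Point on the inner face of the dark stop plate at the V's +y end (x = 0, y = 50, z = 24.6 mm in the V-block's frame), on the line of a seated tube's axis: the centre of the tube's end face comes here when it is home. Plate 10 mm thick, 44 mm high, x = -22 to +32 mm. Axes as the V-block's. The tube starts with its end about 10 to 30 mm short of this face, measured along y.
- hold_down (a joint): Hinge of the hold-down arm, rad: 0 = level with its pad on a seated tube, 1.57 = upright, 2.05 = leaning back on its stop, away from the tube. Starts at 1.75 to 2.05. Hinge axis along the V-block's y at x = 32, y = 0, z = 56.5 mm, above the wall. Damped, with some friction: it stays put within about 0.2 rad of upright; pushed to about 1.1 or less it sinks by its own weight.
- ball_knob (a point): Centre of the red ball knob (20 mm diameter) at the free end of the hold-down arm, 80 mm from the hinge axis. The arm is 14 mm wide and 9 mm thick. To close it, push the knob from behind toward the tube's side (the V-block's -x).
- jar: Bystander: small stoppered jar with a violet content, 48 mm diameter, 57 mm high. Origin under its centre.
- vial_red: Bystander: sample vial with red cap, 25 mm diameter, 65 mm high. Origin under its centre.
- vial_blue: Bystander: sample vial with blue cap, 25 mm diameter, 65 mm high. Origin under its centre.
- blue_bottle: Bystander: white reagent bottle with blue cap, 64 mm diameter, 144 mm high. Origin under its centre.
- pliers_1: Bystander: pliers with blue handles, lying flat, 165 mm long, 65 mm wide, 16 mm high. Origin under its centre.
Mind the look-alikes: they are no part of the job. Of the things shaped like the tube, the stainless one is meant.

How it is judged:
On the way, in this order (a step that is already met when the one before it is completed fails the run):
1. the tube has rolled along the bench by at least a quarter turn (its seam has come down from the top) (height (world z) of seam below 0.02 m), for 0.02 s.
2. the tube lies in the V (x of tube in the frame of seat between -0.003 and 0.003 m and z of tube in the frame of seat between -0.0025 and 0.0025 m and angle between the y axis of tube and the y axis of v_block, either way round below 0.04 rad), for 0.2 s.
3. the tube's end is home against the stop plate (y of tube_end in the frame of stop_face above -0.002 m), for 0.2 s.
4. the hold-down arm rests on the tube (value of joint hold_down below 0.08 rad and contact force between hold_down and tube above 0.3 N), for 0.2 s.
At the end, for the whole second after the job is handed in: The tube lies at rest in the V (axis within 3 mm sideways and 2.5 mm in height of the seat, parallel within 0.04 rad), its end within 2 mm of the stop plate, and the hold-down arm is level within 0.08 rad with its pad resting on the tube (all of step 2 and all of step 4 and y of tube_end in the frame of stop_face above -0.002 m and value of joint hold_down above -0.08 rad and linear speed of tube below 0.01 m/s); the robot touches nothing.
It fails at once if the tube was lifted (height (world z) of tube above 0.038 m).
It fails at once if a bystander was moved by more than 20 mm or knocked over (distance of any of jar, vial_red, vial_blue, blue_bottle, pliers_1 from where it was at the start of the episode above 0.02 m or angle between any of jar, vial_red, vial_blue, blue_bottle's own z axis and vertical above 0.4 rad).
It also fails if it takes over 58 s, if anything falls off the work surface, if the arm or the gripper's body presses on something with over 40 N, if the wrist force passes 120 N, or if a joint passes its speed limit or range.

### The arm

A 6-joint arm with a two-finger parallel gripper is mounted at the origin on the work surface; the furniture and walls round the work are solid. World frame = base frame: x ahead of the robot, y to its left, z up, the work surface at z = 0. Lengths are in m, angles in rad, forces in N, time in s.
With the tool pointing down it reaches from about 0.375 to 0.975 m from the base axis. Payload 3.8 kg.
Tool frame: the origin (TCP) lies midway between the tips of the shut fingers; the grasp point (between the pads) lies 19 mm behind it; z points along the fingers, y is the line along which they close (so a half turn about z gives the same grasp; the last joint's range is limited). The gripper opens to 85 mm and grips with 20 to 120 N. Pads are 22 mm wide; open, the fingers measure 114 mm over their backs; the gripper's body (76 mm by 85 mm) begins 54 mm behind the grasp point. The pads swing forward as they close: fully open they stand 13 mm farther back than shut.
Start: joints at [-1.283, 0.264, 1.604, -0, 1.274, -0.037], TCP at [0.215, -0.64, 0.231] pointing down, gripper open.
Joint ranges: [-2.63, 2.63], [-0.94, 2.18], [0.31, 2.57], [-1.31, 4.45], [0, 2.66], [-2.55, 2.55]. Speed limits (rad/s): [2.57, 2.57, 3.14, 3.14, 3.14, 3.14].

### API

Orientations are given as a unit quaternion [x, y, z, w].
In Python, from bench import r gives the robot as it stands. The module is installed in compiled form; this text tells all that it offers.
- The arm moves only by the tool servo_tool, never from a script. Its arguments are lists of equal length, an entry for each row: "xyz": the shift along the tool's x, y, z each as a share of 0.1 m, from -1 to 1, a list of three; "rotation": the turn, a rotation vector about the tool's x, y, z each as a share of 180 degrees, from -1 to 1, a list of three. In form: {"xyz": [[x, y, z], ...], "rotation": [[rx, ry, rz], ...]}. A call has 1 to 12 rows; each row is the pose to reach, as a shift and turn from the pose commanded when the call began, along the tool's axes at that moment, turning the shorter way round; what a row does not reach only later rows make up. A row lasts 1/8 s, in which the tool goes at most 62.5 mm and 10.7 degrees, less where a joint would pass 70% of its speed; a pose out of reach is approached as far as the arm can. A call with a number of a shift or a turn outside -1 to 1 is refused whole. A call with a gripper value outside its range is refused whole. "gripper" is the closure, from -1 (fully open) to 1 (shut), set as the call begins (left out, the last holds). The fingers move at their own pace and stop on an object; "squeeze" is the grip in N (left out, the last holds). Time passes only in rows, so rows that repeat a pose let the fingers close. It gives the time, the measured TCP pose, the force, the opening and the grip force at its end, in the units of the state.
- r.sense(): the state, without advancing time (a new reading comes with each control period).
- r.grab_frame(name): name is "scene" or "top" or "wrist"; returns the picture (400x640x3 uint8, red, green, blue); there is no depth.
- r.camera_model(name): a dict with "camera_matrix" (3x3 intrinsics, pixels), "rvec" (rotation vector, rad) and "tvec" (3), from world to camera coordinates, as OpenCV has them; the wrist camera has in their place "mount" (4x4, takes a point from camera to tool coordinates, whose origin is the TCP and whose axes are the flange's). Camera axes: x right, y down, z forward; pixel columns grow to the right and rows downward; lengths in m; the calibration is good to about 2 mm. A picture is of the moment at which its call begins: read the wrist's pose just before it. camera_model takes no time and is no camera call.
- r.job_done(): hands the job in; it is judged then, once.
The state is a dict: "time_s": time; "q": joint angles; "joint_velocities": joint speeds; "joint_efforts": joint torques, N m; "tcp_pos": TCP position; "orientation": TCP orientation; "contact_force": force on the tool from outside, world axes, zero at the start; "torque": the same for the moment, N m; "grip_width": opening from 0.0 (shut) to 1.0 (fully open); "grasp_force": force on a finger pad.
Only numpy, scipy, OpenCV 4.12 (cv2) and the standard library are available. Lean on these libraries where they do the work, as an engineer would, in place of code of your own. Each camera call takes 0.05 s, during which the arm holds its last target. There are 200 camera calls.

## Working session

There is one attempt and no reset: what is moved stays moved. The work goes in short steps, Python scripts to look and compute and a tool call to move; the robot and the scene stay as the last step left them, time stands still between calls to the robot, and variables do not carry over. Pictures are saved under pics/ and viewed, at most 12 in all, crops included, and the job is handed in when it is done.

Besides the shell and the picture viewer there is one more tool, called after "Call:" as name(argument=value, ...) on one line, values as JSON. servo_tool: Moves the arm, as the interface text tells. Its arguments: {"type":"object","properties":{"xyz":{"type":"array"},"rotation":{"type":"array"},"gripper":{"type":"number"},"squeeze":{"type":"number"}},"required":["xyz","rotation"]}

```bash
ls; mkdir -p pics
cat > h.py <<'E'
import numpy as np, cv2
from bench import r
from scipy.spatial.transform import Rotation as R
def grab(n,f):
    im=r.grab_frame(n); cv2.imwrite('pics/'+f,im[:,:,::-1]); return im
def cam(n,s=None):
    c=r.camera_model(n); K=np.array(c['camera_matrix'])
    if 'mount' in c:
        M=np.array(c['mount']); T=np.eye(4); T[:3,:3]=R.from_quat(s['orientation']).as_matrix(); T[:3,3]=s['tcp_pos']
        W=T@M; return K,W[:3,:3].T,-W[:3,:3].T@W[:3,3]
    return K,cv2.Rodrigues(np.array(c['rvec'],float))[0],np.array(c['tvec'],float).ravel()
def ray(C,uv):
    K,Rm,t=C; o=-Rm.T@t; d=Rm.T@np.linalg.solve(K,[uv[0],uv[1],1.]); return o,d/np.linalg.norm(d)
def onz(C,uv,z):
    o,d=ray(C,uv); return o+d*(z-o[2])/d[2]
def proj(C,p):
    K,Rm,t=C; q=K@(Rm@np.array(p,float)+t); return q[:2]/q[2]
def tri(*cu):
    A=np.zeros((3,3));b=np.zeros(3)
    for C,uv in cu:
        o,d=ray(C,uv);P=np.eye(3)-np.outer(d,d);A+=P;b+=P@o
    p=np.linalg.solve(A,b); return p,[np.linalg.norm(proj(C,p)-uv) for C,uv in cu]
E
python3 - <<'E'
from h import *
s=r.sense(); print(s)
a=grab('scene','s0.png');b=grab('top','t0.png')
for n in('scene','top'):
    K,Rm,t=cam(n);print(n,K[0,0],-Rm.T@t,Rm[2])
cv2.imwrite('pics/st0.png',np.vstack([cv2.resize(a,(480,300)),cv2.resize(b,(480,300))])[:,:,::-1])
E
```

```text
pics
{'time_s': 0.0, 'q': array([-1.28290522e+00,  2.64740661e-01,  1.60538548e+00,  6.53492940e-06,
        1.27372445e+00, -3.69004016e-02]), 'joint_velocities': array([ 0.00061023,  0.00025891, -0.00142663,  0.00155175, -0.00131589,
       -0.00105806]), 'joint_efforts': array([-1.76900634e-03, -5.15110767e+01, -3.67312682e+01, -3.12482207e-04,
        1.26470852e-02, -8.30056194e-06]), 'tcp_pos': array([ 0.21518845, -0.63899434,  0.22996427]), 'orientation': array([ 9.86842290e-01,  1.61681851e-01, -1.38210067e-04, -1.12048146e-03]), 'contact_force': array([-0.65853638,  0.54482845, -0.24500321]), 'torque': array([-0.02754963, -0.08607324,  0.02824025]), 'grasp_force': 0.0, 'grip_width': 1.0070615038809647}
scene 472.3726157951281 [-0.57991154  0.18618378  0.7312493 ] [ 0.7756066  -0.37847907 -0.50516135]
top 419.2091217665932 [ 0.26529825 -0.32174975  0.97236039] [ 0.20476028  0.00562235 -0.978796  ]
```

View pics/t0.png

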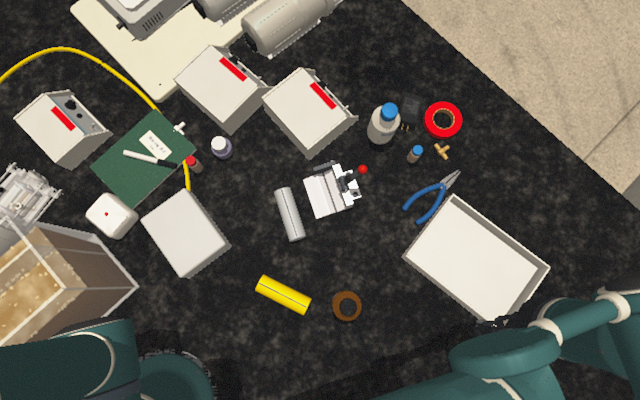

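View pics/s0.png

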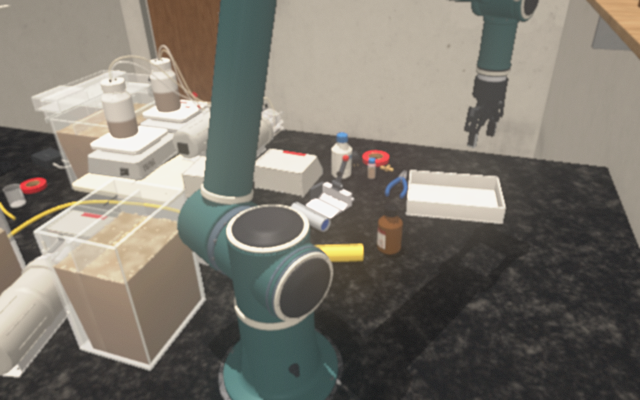

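The top view shows the steel tube at about (289,214), the V-block at (330,190) and the red knob at (363,170). Things that could be mistaken for the tube are the yellow tube at (283,295) and the big grey motor cylinder at (290,25). The stainless tube at (289,214) is the one meant. The scene view shows the tube at (311,216), partly past the robot's arm.

Run:
```python
from h import *
b=cv2.imread('pics/t0.png');a=cv2.imread('pics/s0.png')
x=cv2.resize(b[150:255,260:400],None,fx=5.5,fy=5.5,interpolation=cv2.INTER_CUBIC)
cv2.imwrite('pics/c0.png',x)
C=cam('top')
for n,uv,z in [('tube',(289,214),.02),('vb',(330,190),.02),('knob',(363,170),.13),('yel',(283,295),.02),('bottle',(384,125),0),('vialb',(415,155),0.03),('box',(310,105),0.05),('amber',(347,306),0.05),('pl',(435,195),0)]: print(n,onz(C,uv,z).round(3))
```

```text
tube [ 0.419 -0.255  0.02 ]
vb [ 0.477 -0.349  0.02 ]
knob [ 0.497 -0.414  0.13 ]
yel [ 0.237 -0.248  0.02 ]
bottle [ 0.648 -0.48   0.   ]
vialb [ 0.563 -0.546  0.03 ]
box [ 0.674 -0.298  0.05 ]
amber [ 0.218 -0.388  0.05 ]
pl [ 0.475 -0.598  0.   ]
```

View pics/c0.png

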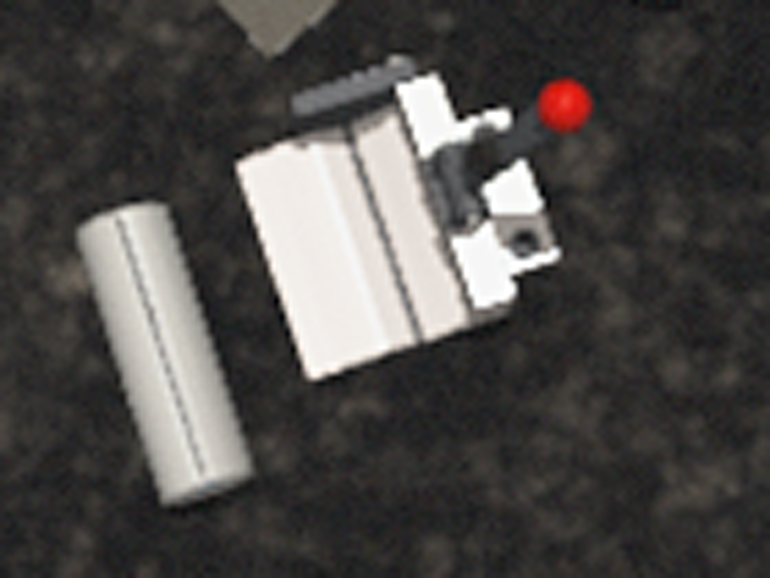

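The crop confirms a bare steel tube with its seam on top, running from px (281,190) to (297,239). The ramp is on the tube's side, the V bottom line runs from (323.6,173) to (336.4,212), the dark stop plate is at the upper end and the arm leans back to the red knob.

Run:
```python
from h import *
C=cam('top')
p=lambda u,v,z:onz(C,(260+u/5.5-.4,150+v/5.5-.4),z)
a,b=p(350,125,.0015),p(420,342,.0015);print(a,b,np.linalg.norm(a-b))
a,b=p(120,218,.04),p(205,475,.04);print(a,b,np.linalg.norm(a-b))
print(np.array(r.camera_model('wrist')['mount']).round(3),r.camera_model('wrist')['camera_matrix'][0])
print(R.from_quat(r.sense()['orientation']).as_matrix().round(3))
```

```text
[ 0.52415372 -0.3325803   0.0015    ] [ 0.42912329 -0.36409487  0.0015    ] 0.10011967943494092
[ 0.472111   -0.23755727  0.04      ] [ 0.36626613 -0.27599734  0.04      ] 0.11260895532611877
[[-0.    -0.955 -0.296  0.075]
 [ 1.     0.    -0.001  0.001]
 [ 0.001 -0.296  0.955 -0.143]
 [ 0.     0.     0.     1.   ]] [318.06564742   0.         315.5483552 ]
[[ 0.948  0.319 -0.001]
 [ 0.319 -0.948  0.002]
 [ 0.    -0.002 -1.   ]]
```

Call:
servo_tool(xyz=[[0.5, -0.4, 0], [1, -0.8, 0]], rotation=[[0, 0, 0], [0, 0, 0]])

```text
time_s: 0.35
tcp_pos: [0.2831, -0.5334, 0.2303]
orientation: [0.987, 0.161, -0.0, -0.001]
contact_force: [1.1, -0.4, 0.4]
grip_width: 0.996
grasp_force: 0.0
```

Call:
servo_tool(xyz=[[0.5, -0.4, 0], [1, -0.8, 0]], rotation=[[0, 0, 0], [0, 0, 0]])

```text
time_s: 0.6
tcp_pos: [0.3511, -0.4274, 0.2308]
orientation: [0.987, 0.161, -0.0, -0.0]
contact_force: [1.4, -0.1, 0.6]
grip_width: 1.001
grasp_force: 0.0
```

Call:
servo_tool(xyz=[[0.4, -0.4, 0], [0.8, -0.8, 0], [0.8, -0.8, 0], [0.8, -0.8, 0]], rotation=[[0, 0, 0], [0, 0, 0], [0, 0, 0], [0, 0, 0]])

```text
time_s: 1.1
tcp_pos: [0.4008, -0.328, 0.2311]
orientation: [0.987, 0.162, -0.0, 0.0]
contact_force: [0.1, -0.1, -0.1]
grip_width: 1.004
grasp_force: 0.0
```

Run:
```python
from h import *
import json
s=r.sense();im=grab('wrist','w1.png')
json.dump([list(s['tcp_pos']),list(s['orientation'])],open('w1.json','w'));print(s['time_s'],s['tcp_pos'])
C=cam('wrist',s)
O=np.array([.4766,-.3483,0]);X=np.array([.315,-.949,0]);Y=np.array([.949,.315,0])
for n,v in dict(Vorg=(0,0,.0015),Vp=(0,.05,.0015),Vm=(0,-.05,.0015)).items(): print(n,proj(C,O+X*v[0]+Y*v[1]+[0,0,v[2]]).round(1))
for p in ([.472,-.2376,.04],[.366,-.276,.04]): print(proj(C,p).round(1))
```

```text
1.1 [ 0.40077427 -0.32804287  0.23107893]
Vorg [353.6 107.9]
Vp [355.5  59.8]
Vm [351.9 152.2]
[250.9  76.1]
[259.4 186.9]
```

View pics/w1.png

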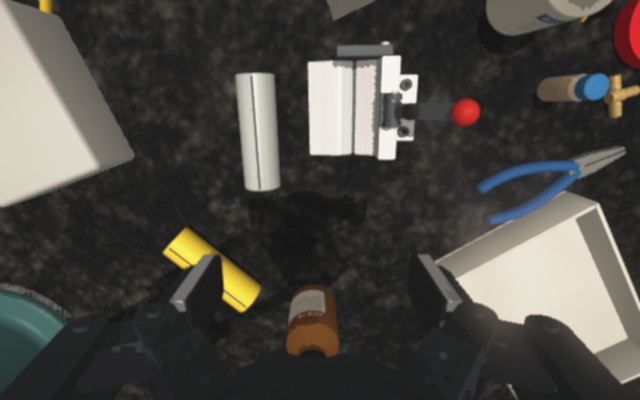

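The wrist view shows the tube seam from (253,76) to (262,190), the V bottom line from (354.5,60) to (352,155), the stop plate at (363,49) and the knob at (466,112). All of these lie within 3 px of the predictions from the top view.

Run:
```python
from h import *
import json
w=json.load(open('w1.json'));Cw=cam('wrist',dict(tcp_pos=w[0],orientation=w[1]));Ct=cam('top')
wi=cv2.imread('pics/w1.png');ti=cv2.imread('pics/t0.png')
def red(im,box):
    x0,y0,x1,y1=box;h=cv2.cvtColor(im[y0:y1,x0:x1],cv2.COLOR_BGR2HSV)
    m=(((h[...,0]<8)|(h[...,0]>172))&(h[...,1]>150)&(h[...,2]>90)).astype(np.uint8)
    M=cv2.moments(m,True);return M['m10']/M['m00']+x0,M['m01']/M['m00']+y0
kw=red(wi,(440,90,495,135));kt=red(ti,(350,158,376,182));print(kw,kt)
O=np.array([.4766,-.3483,0]);X=np.array([.315,-.949,0]);Y=np.array([.949,.315,0])
def V(p):d=p-O;return (1e3*np.array([d@X,d@Y,p[2]])).round(1)
k,e=tri((Cw,kw),(Ct,kt));print('knob',k,e,V(k))
c=lambda u,v:(260+u/5.5-.4,150+v/5.5-.4)
for n,a,b in [('seam+',(253.5,75),c(120,218)),('seam-',(262,190),c(205,475)),('V+',(354.5,60),c(350,125)),('V-',(352,155),c(420,342))]:
    p,e=tri((Cw,a),(Ct,b));print(n,p.round(4),np.round(e,1),V(p))
# tube in wrist view: bright mask contour
for im,C,bx in((wi,Cw,(225,60,292,200)),(ti,Ct,(266,180,303,248))):
    g=cv2.cvtColor(im,cv2.COLOR_BGR2GRAY)[bx[1]:bx[3],bx[0]:bx[2]]
    m=cv2.morphologyEx((g>105).astype(np.uint8),cv2.MORPH_CLOSE,np.ones((5,5)))
    cs=max(cv2.findContours(m,0,2)[0],key=cv2.contourArea);q=cv2.boxPoints(cv2.minAreaRect(cs))+[bx[0],bx[1]]
    print(q.round(1).tolist());print([V(onz(C,u,.02)).tolist() for u in q])
```

```text
(465.3505477308294, 111.93740219092332) (362.2597402597403, 168.72727272727272)
knob [ 0.49875559 -0.411938    0.13162766] [np.float64(0.1498504098419391), np.float64(0.04702370167924956)] [ 67.4   1.  131.6]
seam+ [ 0.4741 -0.2372  0.0298] [0.6 0.3] [-106.2   32.6   29.8]
seam- [ 0.3655 -0.2782  0.046 ] [1.8 0.9] [-101.5  -83.3   46. ]
V+ [ 0.5237 -0.332   0.0023] [0.6 0.2] [-0.6 49.8  2.3]
V- [ 0.4274 -0.3636  0.012 ] [0. 0.] [ -0.9 -51.6  12. ]
[[234.8, 73.2], [272.8, 70.7], [280.7, 189.2], [242.7, 191.8]]
[[-126.9, 34.5, 20.0], [-87.4, 37.1, 20.0], [-82.7, -90.4, 20.0], [-126.7, -93.7, 20.0]]
[[272.5, 190.5], [290.2, 184.6], [307.1, 235.3], [289.4, 241.2]]
[[-127.5, 38.6, 20.0], [-84.2, 40.0, 20.0], [-81.0, -85.0, 20.0], [-123.2, -86.0, 20.0]]
```

Run:
```python
from h import *
import json
w=json.load(open('w1.json'));Cw=cam('wrist',dict(tcp_pos=w[0],orientation=w[1]));Ct=cam('top')
O=np.array([.4766,-.3483,0]);X=np.array([.315,-.949,0]);Y=np.array([.949,.315,0])
def V(p):d=p-O;return (1e3*np.array([d@X,d@Y,p[2]])).round(1)
p,e=tri((Cw,(133,155)),(Ct,(231,244)));print(V(p),e)
for uv in [(143,222),(188,190),(231,244),(186,277)]:print(V(onz(Ct,uv,p[2])))
for uv in [(345,113),(300,150),(262,95),(313,68)]:print('far',V(onz(Ct,uv,.08)))
s=r.sense();print(s['q'])
```

```text
[-252.4  -52.4   11.3] [np.float64(0.8526410414920363), np.float64(0.38320426923203704)]
[-434.4   57.5   11.3]
[-317.1  100.5   11.3]
[-252.9  -51.7   11.3]
[-368.6  -93.5   11.3]
far [ 81.3 148.6  80. ]
far [-41.4  94.8  80. ]
far [-86.7 246.5  80. ]
far [ 44.7 276.4  80. ]
[-7.34836838e-01 -3.45569213e-02  1.93509429e+00 -5.59677097e-04
  1.24117640e+00  5.11543934e-01]
```

Call:
servo_tool(xyz=[[0, -0.2, 0], [0.1, -0.5, 0], [0.2, -1, 0], [0.3, -1, 0], [0.4, -1, 0], [0.4, -1, 0], [0.4, -1, 0], [0.4, -1, 0], [0.4, -1, 0], [0.4, -1, 0]], rotation=[[0, 0, -0.05], [0, 0, -0.1], [0, 0, -0.15], [0, 0, -0.2], [0, 0, -0.25], [0, 0, -0.3], [0, 0, -0.35], [0, 0, -0.4], [0, 0, -0.45], [0, 0, -0.5]])

```text
time_s: 2.4
tcp_pos: [0.4064, -0.2222, 0.2311]
orientation: [0.582, 0.813, -0.0, -0.0]
contact_force: [0.3, 0.2, -0.3]
grip_width: 0.999
grasp_force: 0.0
```

Call:
servo_tool(xyz=[[0.25, 0, 0.3], [0.25, 0, 0.8], [0.25, 0, 1]], rotation=[[0, 0, 0], [0, 0, 0], [0, 0, 0]])

```text
time_s: 2.78
tcp_pos: [0.3965, -0.1971, 0.1283]
orientation: [0.584, 0.811, -0.0, -0.002]
contact_force: [0.4, -0.4, 0.2]
grip_width: 1.001
grasp_force: 0.0
```

Call:
servo_tool(xyz=[[0, 0, 0.4], [0, 0, 0.7], [0, 0, 0.9], [0, 0, 0.9]], rotation=[[0, 0, 0], [0, 0, 0], [0, 0, 0], [0, 0, 0]])

```text
time_s: 3.28
tcp_pos: [0.3969, -0.1972, 0.0395]
orientation: [0.584, 0.811, -0.0, -0.002]
contact_force: [-0.8, 0.9, -0.3]
grip_width: 0.999
grasp_force: 0.0
```

```bash
cat >> h.py <<'E'
O=np.array([.4766,-.3483,0]);X=np.array([.315,-.949,0]);Y=np.array([.949,.315,0])
def V(p):d=np.array(p)-O;return (1e3*np.array([d@X,d@Y,p[2]])).round(1)
E
python3 - <<'E'
from h import *
s=r.sense();im=grab('wrist','w2.png');t=grab('top','t2.png');print(s['time_s'],V(s['tcp_pos']),s['contact_force'])
cv2.imwrite('pics/c2.png',np.vstack([cv2.resize(im[:260],(640,260)),cv2.resize(t[140:260,220:420],(533,320))[:, :].copy() if 0 else cv2.copyMakeBorder(cv2.resize(t[140:260,220:420],(533,320)),0,0,0,107,0)])[:,:,::-1])
E
```

```text
3.275 [-168.5  -28.    39.5] [-0.81097513  0.86093396 -0.32038375]
```

View pics/c2.png

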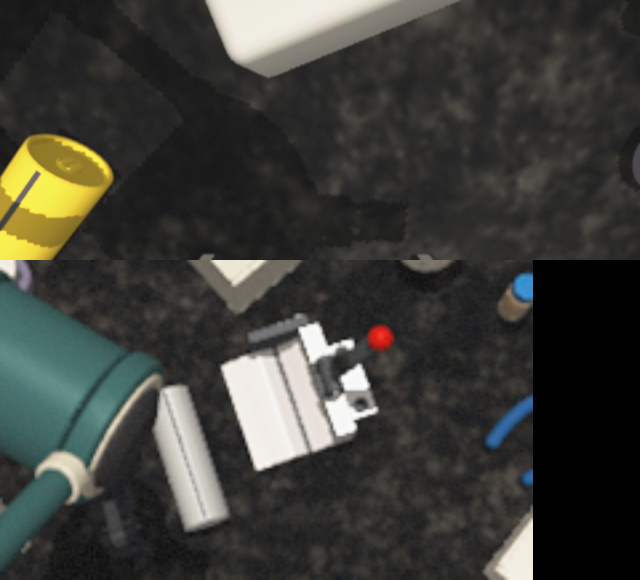

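The tube is unmoved in front of the ramp with its seam on top. The finger shows behind it at about (115,525) in the crop, and the low white box is well below the camera's path. Next I go down to the bench and push slowly.

Call:
servo_tool(xyz=[[0, 0.03, 0.15], [0, 0.03, 0.3], [0, 0.03, 0.37], [0, 0.03, 0.37]], rotation=[[0, 0, 0], [0, 0, 0], [0, 0, 0], [0, 0, 0]])

```text
time_s: 3.88
tcp_pos: [0.4009, -0.1953, 0.0033]
orientation: [0.583, 0.812, -0.0, -0.001]
contact_force: [0.7, 0.0, 0.5]
grip_width: 1.0
grasp_force: 0.0
```

Call:
servo_tool(xyz=[[-0.03, 0, 0], [-0.08, 0, 0], [-0.14, 0, 0], [-0.2, 0, 0], [-0.26, 0, 0], [-0.32, 0, 0], [-0.38, 0, 0], [-0.44, 0, 0], [-0.5, 0, 0], [-0.56, 0, 0], [-0.6, 0, 0], [-0.6, 0, 0]], rotation=[[0, 0, 0], [0, 0, 0], [0, 0, 0], [0, 0, 0], [0, 0, 0], [0, 0, 0], [0, 0, 0], [0, 0, 0], [0, 0, 0], [0, 0, 0], [0, 0, 0], [0, 0, 0]])

```text
time_s: 5.38
tcp_pos: [0.421, -0.2531, 0.0043]
orientation: [0.584, 0.812, 0.0, 0.0]
contact_force: [0.3, -0.1, -0.3]
grip_width: 0.999
grasp_force: 0.0
```

Run:
```python
from h import *
s=r.sense();im=grab('wrist','w3.png');t=grab('top','t3.png');a=grab('scene','s3.png');print(s['time_s'],V(s['tcp_pos']),s['contact_force'])
f=lambda x:cv2.resize(x,(560,290))
cv2.imwrite('pics/c3.png',np.vstack([f(a[160:276,230:454]),f(t[140:260,220:452])])[:,:,::-1])
```

```text
5.375 [-107.9  -22.7    4.3] [ 0.3321923  -0.10256445 -0.27629307]
```

View pics/c3.png

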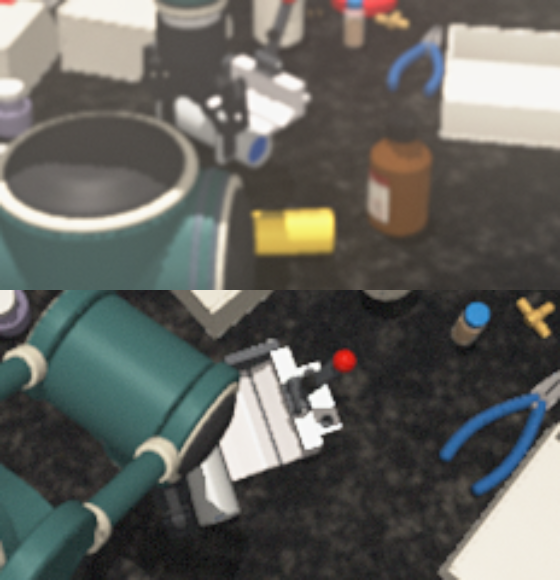

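The tube has rolled about 30 mm, is parallel, and sits in contact ahead of the open fingers. Its near end is at top px (310,231), close to the ramp's foot. I continue up the ramp.

Call:
servo_tool(xyz=[[-0.03, 0, 0], [-0.09, 0, 0], [-0.15, 0, 0], [-0.22, 0, 0], [-0.29, 0, 0], [-0.36, 0, 0], [-0.43, 0, 0], [-0.5, 0, 0], [-0.57, 0, 0], [-0.64, 0, 0], [-0.7, 0, 0], [-0.72, 0, 0]], rotation=[[0, 0, 0], [0, 0, 0], [0, 0, 0], [0, 0, 0], [0, 0, 0], [0, 0, 0], [0, 0, 0], [0, 0, 0], [0, 0, 0], [0, 0, 0], [0, 0, 0], [0, 0, 0]])

```text
time_s: 7.02
tcp_pos: [0.4443, -0.3218, 0.0045]
orientation: [0.584, 0.812, -0.0, 0.0]
contact_force: [0.1, -0.4, 0.3]
grip_width: 1.002
grasp_force: 0.0
```

Run:
```python
from h import *
s=r.sense();t=grab('top','t4.png');a=grab('scene','s4.png');print(s['time_s'],V(s['tcp_pos']),s['contact_force'])
f=lambda x:cv2.resize(x,(560,290))
cv2.imwrite('pics/c4.png',np.vstack([f(a[160:276,230:454]),f(t[140:260,220:452])])[:,:,::-1])
```

```text
7.025 [-35.3 -22.3   4.5] [ 0.10426331 -0.35729681  0.29906088]
```

View pics/c4.png

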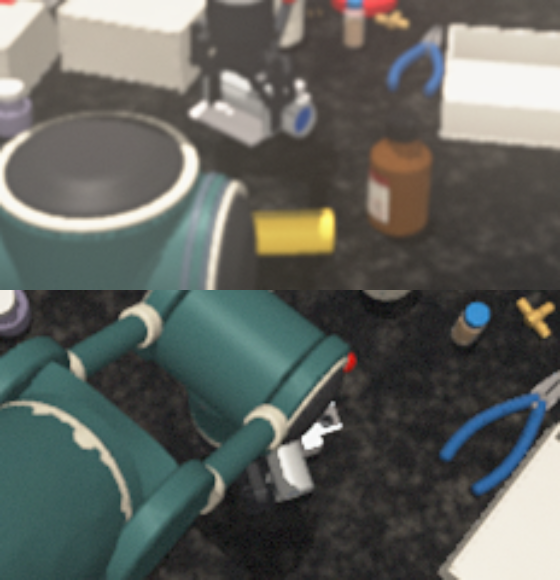

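The tube lies in the V, with its near end at about (291,475) in the lower crop beyond the crown. I back off, rise, go round to the -y end and shut the fingers.

Call:
servo_tool(xyz=[[0.2, 0, 0], [0.35, 0, 0], [0.35, 0, -0.4], [0.35, 0, -0.8], [0.35, 0, -0.8]], rotation=[[0, 0, 0], [0, 0, 0], [0, 0, 0], [0, 0, 0], [0, 0, 0]])

```text
time_s: 7.75
tcp_pos: [0.4348, -0.2883, 0.0879]
orientation: [0.583, 0.812, 0.0, 0.004]
contact_force: [-0.0, 0.0, 0.2]
grip_width: 0.999
grasp_force: 0.0
```

Call:
servo_tool(xyz=[[0, -0.4, 0], [0, -0.8, 0], [-0.35, -1, 0], [-0.7, -1, 0], [-0.7, -1, 0], [-0.7, -1, 0]], rotation=[[0, 0, 0], [0, 0, 0], [0, 0, 0], [0, 0, 0], [0, 0, 0], [0, 0, 0]], gripper=1)

```text
time_s: 8.5
tcp_pos: [0.3593, -0.3842, 0.0829]
orientation: [0.583, 0.812, 0.001, -0.002]
contact_force: [0.4, -1.2, -0.4]
grip_width: 0.003
grasp_force: 0.0
```

Run:
```python
from h import *
s=r.sense();t=grab('top','t5.png');a=grab('scene','s5.png');print(s['time_s'],V(s['tcp_pos']),s['contact_force'],s['grip_width'])
f=lambda x:cv2.resize(x,(560,290))
cv2.imwrite('pics/c5.png',np.vstack([f(a[160:276,230:454]),f(t[140:260,220:452])])[:,:,::-1])
```

```text
8.5 [  -2.9 -122.6   82.9] [ 0.35296983 -1.20909225 -0.42528809] 0.0025740743129196615
```

View pics/c5.png

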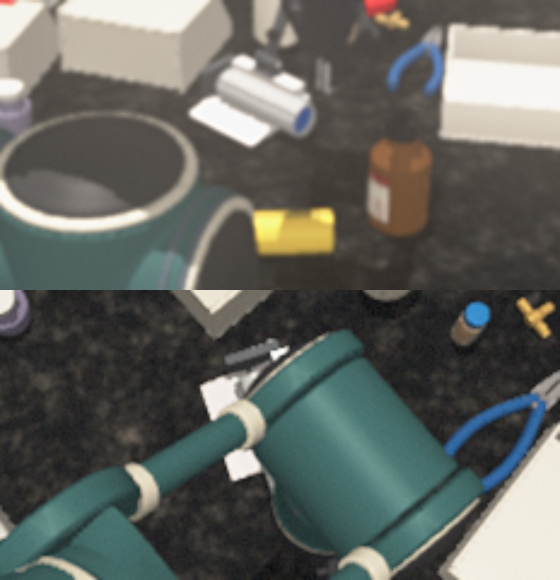

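The scene crop shows the tube seated in the V at about (265,100), parallel to it, with the blue end plug at (303,120) and the shut fingers at (325,75) beyond its end. I go down and push endwise.

Call:
servo_tool(xyz=[[-0.03, 0, 0.3], [-0.03, 0, 0.6], [-0.03, 0, 0.74], [-0.03, 0, 0.74], [-0.03, 0, 0.74]], rotation=[[0, 0, 0], [0, 0, 0], [0, 0, 0], [0, 0, 0], [0, 0, 0]])

```text
time_s: 9.22
tcp_pos: [0.3619, -0.3894, 0.0113]
orientation: [0.583, 0.812, -0.0, 0.001]
contact_force: [0.6, -0.2, 1.1]
grip_width: -0.003
grasp_force: 0.0
```

Call:
servo_tool(xyz=[[0, 0.03, 0], [0, 0.07, 0], [0, 0.11, 0], [0, 0.14, 0], [0, 0.17, 0], [0, 0.2, 0], [0, 0.23, 0], [0, 0.26, 0], [0, 0.28, 0], [0, 0.3, 0]], rotation=[[0, 0, 0], [0, 0, 0], [0, 0, 0], [0, 0, 0], [0, 0, 0], [0, 0, 0], [0, 0, 0], [0, 0, 0], [0, 0, 0], [0, 0, 0]])

```text
time_s: 10.48
tcp_pos: [0.3895, -0.3792, 0.0102]
orientation: [0.583, 0.812, -0.0, -0.0]
contact_force: [-1.8, -0.9, 0.1]
grip_width: 0.003
grasp_force: 0.8
```

Call:
servo_tool(xyz=[[0, 0.02, 0], [0, 0.04, 0], [0, 0.05, 0], [0, 0.05, 0]], rotation=[[0, 0, 0], [0, 0, 0], [0, 0, 0], [0, 0, 0]])

```text
time_s: 10.98
tcp_pos: [0.3945, -0.3777, 0.0103]
orientation: [0.583, 0.812, 0.0, 0.0]
contact_force: [-0.2, 0.6, -0.9]
grip_width: -0.0
grasp_force: 0.3
```

Call:
servo_tool(xyz=[[0, 0.02, 0], [0, 0.03, 0], [0, 0.03, 0]], rotation=[[0, 0, 0], [0, 0, 0], [0, 0, 0]])

```text
time_s: 11.35
tcp_pos: [0.3971, -0.3768, 0.0103]
orientation: [0.583, 0.812, -0.0, -0.0]
contact_force: [-2.7, 0.1, 0.5]
grip_width: -0.001
grasp_force: 1.3
```

Call:
servo_tool(xyz=[[0, 0.02, 0], [0, 0.02, 0], [0, 0.02, 0]], rotation=[[0, 0, 0], [0, 0, 0], [0, 0, 0]])

```text
time_s: 11.72
tcp_pos: [0.3971, -0.3767, 0.0102]
orientation: [0.583, 0.812, -0.001, -0.001]
contact_force: [-9.9, -3.6, 2.9]
grip_width: -0.004
grasp_force: 5.1
```

The tube is home. The TCP stalled at y ≈ -84.5 mm, which puts the pushing face at -70, and the axial force rose to about 10 N. I back off and go round behind the knob.

Call:
servo_tool(xyz=[[0, -0.1, 0], [0, -0.35, 0], [0, -0.35, -0.3], [0, -0.35, -0.7], [0, -0.35, -1], [0, -0.35, -1]], rotation=[[0, 0, 0], [0, 0, 0], [0, 0, 0], [0, 0, 0], [0, 0, 0], [0, 0, 0]])

```text
time_s: 12.48
tcp_pos: [0.368, -0.3893, 0.1136]
orientation: [0.584, 0.812, -0.001, 0.004]
contact_force: [1.0, -0.5, 0.5]
grip_width: 0.001
grasp_force: 0.0
```

Call:
servo_tool(xyz=[[-0.3, 0, -0.1], [-0.7, 0, -0.1], [-1, 0, -0.1], [-1, 0, -0.1]], rotation=[[0, 0, 0], [0, 0, 0], [0, 0, 0], [0, 0, 0]])

```text
time_s: 12.98
tcp_pos: [0.398, -0.4832, 0.1188]
orientation: [0.584, 0.812, 0.0, -0.0]
contact_force: [-0.6, 0.9, -0.2]
grip_width: 0.001
grasp_force: 0.0
```

Call:
servo_tool(xyz=[[0, 0.3, 0], [0, 0.7, 0], [0, 1, 0], [0, 1, 0], [0, 1, 0]], rotation=[[0, 0, 0], [0, 0, 0], [0, 0, 0], [0, 0, 0], [0, 0, 0]])

```text
time_s: 13.6
tcp_pos: [0.4916, -0.449, 0.1192]
orientation: [0.583, 0.812, 0.0, -0.001]
contact_force: [-0.1, -0.5, -0.0]
grip_width: 0.0
grasp_force: 0.0
```

Run:
```python
from h import *
s=r.sense();im=grab('wrist','w6.png');t=grab('top','t6.png');a=grab('scene','s6.png');print(s['time_s'],V(s['tcp_pos']),s['contact_force'])
f=lambda x:cv2.resize(x,(560,290))
cv2.imwrite('pics/c6.png',np.vstack([f(a[160:276,230:454]),f(im[:331])])[:,:,::-1])
```

```text
13.6 [100.3 -17.5 119.2] [-0.1125436  -0.46415899 -0.03507805]
```

View pics/c6.png

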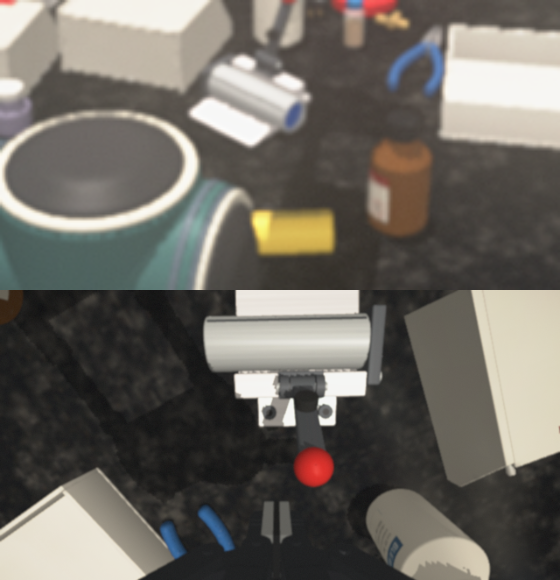

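The tube is against the stop plate (wrist crop: right end at (370,342), plate at (377,345)). The knob is at (314,467) and the shut fingers stand behind it at (277,520), about 18 mm short in y. I line up and push the knob over.

Call:
servo_tool(xyz=[[0, 0.1, 0], [0, 0.18, 0], [0.05, 0.18, 0], [0.12, 0.18, 0], [0.2, 0.18, 0], [0.28, 0.18, 0], [0.36, 0.18, 0], [0.44, 0.18, 0], [0.52, 0.18, 0], [0.6, 0.18, 0], [0.66, 0.18, 0], [0.7, 0.18, 0]], rotation=[[0, 0, 0], [0, 0, 0], [0, 0, 0], [0, 0, 0], [0, 0, 0], [0, 0, 0], [0, 0, 0], [0, 0, 0], [0, 0, 0], [0, 0, 0], [0, 0, 0], [0, 0, 0]])

```text
time_s: 15.25
tcp_pos: [0.4871, -0.3775, 0.1201]
orientation: [0.583, 0.812, 0.0, -0.0]
contact_force: [-0.5, -1.2, 0.4]
grip_width: -0.002
grasp_force: 0.1
```

Call:
servo_tool(xyz=[[0.06, 0, 0], [0.12, 0, 0], [0.18, 0, 0], [0.24, 0, 0], [0.26, 0, 0], [0.26, 0, 0], [0.26, 0, 0], [0.26, 0, 0]], rotation=[[0, 0, 0], [0, 0, 0], [0, 0, 0], [0, 0, 0], [0, 0, 0], [0, 0, 0], [0, 0, 0], [0, 0, 0]])

```text
time_s: 16.25
tcp_pos: [0.4791, -0.3536, 0.1203]
orientation: [0.584, 0.812, -0.0, 0.0]
contact_force: [0.3, -0.2, 0.0]
grip_width: -0.001
grasp_force: 0.0
```

Run:
```python
from h import *
s=r.sense();im=grab('wrist','w7.png');t=grab('top','t7.png');a=grab('scene','s7.png');print(s['time_s'],V(s['tcp_pos']),s['contact_force'])
f=lambda x:cv2.resize(x,(560,290))
cv2.imwrite('pics/c7.png',np.vstack([f(a[160:276,230:454]),f(im[:331])])[:,:,::-1])
```

```text
16.25 [  5.8   0.7 120.3] [ 0.3445552  -0.20431274  0.03453973]
```

View pics/c7.png

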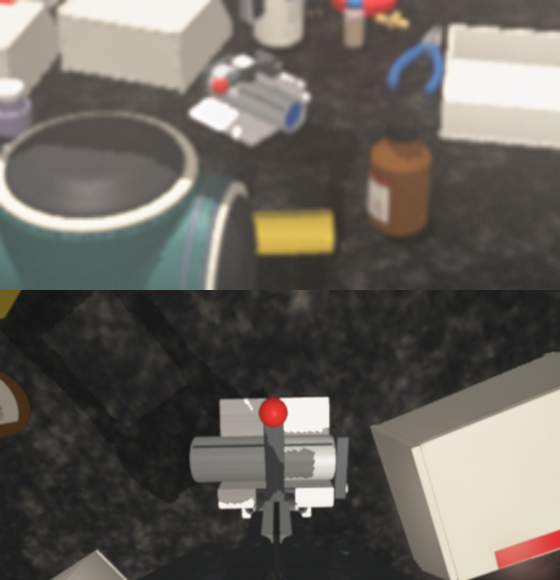

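The hold-down arm has sunk onto the tube, with the knob at (273,412) in the wrist crop on the ramp side. I rise clear and check the knob's height.

Call:
servo_tool(xyz=[[0, 0, -0.3], [0, 0, -0.7], [0.2, 0, -1], [0.4, 0, -1], [0.4, 0, -1], [0.4, 0, -1], [0.4, 0, -1], [0.4, 0, -1]], rotation=[[0, 0, 0], [0, 0, 0], [0, 0, 0], [0, 0, 0], [0, 0, 0], [0, 0, 0], [0, 0, 0], [0, 0, 0]])

```text
time_s: 17.4
tcp_pos: [0.4661, -0.3157, 0.2194]
orientation: [0.584, 0.812, -0.0, -0.001]
contact_force: [0.1, -0.8, 0.8]
grip_width: 0.005
grasp_force: 0.0
```

Run:
```python
from h import *
s=r.sense();w=grab('wrist','w8.png');a=grab('scene','s8.png');print(s['time_s'],V(s['tcp_pos']),s['contact_force'])
def red(im,c,rad):
    h=cv2.cvtColor(im,cv2.COLOR_RGB2HSV);m=(((h[...,0]<8)|(h[...,0]>172))&(h[...,1]>130)&(h[...,2]>80)).astype(np.uint8)
    n,l,st,ce=cv2.connectedComponentsWithStats(m);k=min((i for i in range(1,n) if st[i,4]>8),key=lambda i:np.hypot(*(ce[i]-c)));return ce[k],st[k,4]
Cw=cam('wrist',s);Cs=cam('scene')
k=O+X*(-.048)+[0,0,.0565]
u,n1=red(w,proj(Cw,k),0);v,n2=red(a,proj(Cs,k),0);print(u,proj(Cw,k),n1,v,proj(Cs,k),n2)
p,e=tri((Cw,u),(Cs,v));print(V(p),e)
# tube ends: predicted -y end (home) and stop face in wrist
for q in((0,-.07,.0446),(0,.05,.0446)):print(proj(Cw,O+X*q[0]+Y*q[1]+[0,0,q[2]]).round(1))
x,y=proj(Cw,k).astype(int);c=w[max(0,y-70):y+130,x-110:x+110]
cv2.imwrite('pics/c8.png',cv2.resize(c,None,fx=2.7,fy=2.7)[:,:,::-1]);print(x-110,max(0,y-70))
```

```text
17.4 [-34.2   0.3 219.4] [ 0.06632232 -0.80558321  0.78574013]
[313.49056604 164.84150943] [316.09703298 165.07565689] 265 [317.63157895 194.36842105] [317.22055282 194.31969467] 19
[-48.5  -2.5  57.6] [np.float64(0.14115443972494085), np.float64(0.04850302972129965)]
[249.5 207.4]
[363.3 207.9]
206 95
```

View pics/c8.png

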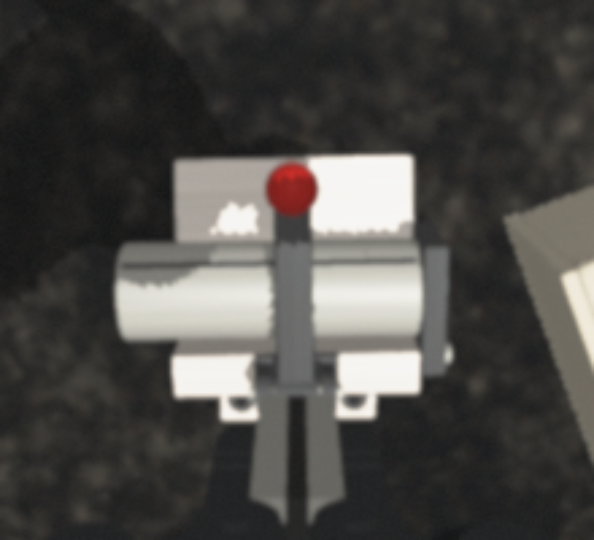

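The arm is level: the knob is measured at z = 57.6 mm against 56.5 expected, so the angle is about 0.01 rad. The tube's right end sits at about (421,295) in the crop next to the plate at (427,300). I check that gap numerically before handing in.

Run:
```python
import cv2
for f in('w8.png','w6.png','w7.png'):
    g=cv2.cvtColor(cv2.imread('pics/'+f),cv2.COLOR_BGR2GRAY)
    if f=='w8.png':
        for y in(190,195,200,205,210,215):print(y,g[y,354:374],g[y,244:254])
    if f=='w6.png':
        for y in(40,50,60,70,80):print(y,g[y,412:444])
    if f=='w7.png':
        for y in(185,190,195,200):print(y,g[y,372:402])
```

```text
190 [136 132 131 130 130 136 139 115  84  88 106 112 113 112 114 115 113 103
  73  47] [ 33  34  37  36  46  75 104 117 118 119]
195 [201 201 201 202 202 202 199 177 128 100 108 111 113 113 115 115 111  96
  66  43] [ 38  37  37  40  67 102 118 116 113 113]
200 [226 226 226 227 227 227 226 211 158 114 108 110 112 113 114 115 113 101
  72  46] [ 34  32  34  55 108 167 201 210 211 204]
205 [237 238 238 238 238 238 238 225 170 119 110 111 112 113 114 114 107  87
  59  45] [ 36  35  35  53 116 181 216 221 221 221]
210 [219 219 219 219 218 218 218 201 154 114 109 110 110 113 113 113 106  85
  60  47] [ 34  35  34  41  83 146 198 216 215 216]
215 [200 199 200 200 199 199 186 148 106 101 108 111 111 112 112 111 100  77
  54  46] [ 43  41  43  41  53 102 161 194 203 203]
40 [192 192 193 192 193 192 192 193 192 189 167 116  76  84  99 106 107 107
 106 106 105 105 105 104 104 102  94  78  59  49  48  47]
50 [208 209 209 209 209 209 210 209 209 206 184 142 102  97 106 108 108 108
 106 107 106 107 107 105 103  96  80  62  47  44  43  40]
60 [232 233 233 233 233 233 233 234 231 219 169 115  98 10
[... 151 characters left out ...]

 109 107 107 107 105 101  89  63  40  35  32  36  34  35]
80 [166 167 167 163 153 132  96  64  55  69  89 106 112 113 111 111 109 108
 108 108 108 106 104  89  66  44  36  39  38  33  36  36]
185 [213 213 213 213 213 213 213 214 213 211 189 136  93  96 111 115 114 115
 115 114 115 117 116 114 105  85  58  40  38  36]
190 [230 229 230 230 230 230 230 230 230 229 218 173 121 105 111 114 115 114
 113 114 115 117 115 112  99  73  49  38  36  35]
195 [239 239 239 239 239 240 240 240 240 239 230 184 126 107 112 115 113 113
 114 115 115 114 114 110  95  65  45  41  41  40]
200 [228 228 228 227 228 228 228 228 228 226 208 156 114 108 113 113 114 113
 112 112 115 115 114 108  91  65  46  46  42  42]
```

At the tube's top row the image goes straight from tube to plate with no dark gap, so the tube is home. I hand in.

```bash
python3 -c "
from bench import r
print(r.job_done())"
```

```text
the job is handed in; nothing more can be done
None
```

The job is handed in: the tube was rolled into the V and pushed home against the stop plate, the hold-down arm rests level on it, and the gripper is clear. The hand-in returned no verdict.

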